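Restart the toaster on the frozen-bread programme

ROBOT

A 6-joint arm with a two-finger parallel gripper is mounted at the origin on a cart in front of the work surface, level with it; the furniture and walls round the work are solid. World frame = base frame: x ahead of the robot, y to its left, z up, the work surface at z = 0. Lengths are in m, angles in rad, forces in N, time in s.
With the tool pointing down it reaches from about 0.325 to 0.775 m from the base axis. Payload 9.3 kg.
Tool frame: the origin (TCP) lies at the very end of the fingers, on their centre line; the grasp point (between the pads) lies 19 mm behind it; z points along the fingers, y is the line along which they close (so a half turn about z gives the same grasp; the last joint's range is limited). The gripper opens to 85 mm and grips with 20 to 120 N. Pads are 22 mm wide; open, the fingers measure 114 mm over their backs; the gripper's body (76 mm by 85 mm) begins 54 mm behind the grasp point. The pads swing forward as they close: fully open they stand 13 mm farther back than shut.
Start: joints at [0.984, 0.259, 0.021, 1.334, 0, 1.418], TCP at [0.231, 0.499, 0.231] pointing down, gripper open.
Joint ranges: [-3.04, 3.04], [-0.91, 1.82], [-1.04, 1.36], [-1.92, 1.95], [-1.52, 1.45], [-3.14, 3.14]. Speed limits (rad/s): [2.22, 2.22, 2.79, 3.14, 3.14, 3.14].

INTERFACE

Orientations are given as a 3x3 rotation matrix whose columns are the frame's x, y, z axes.
In Python, from station import * gives the robot as it stands.
- The arm moves only by the tool drive_tool, never from a script. Its argument "targets" is one flat list of numbers, 7 for each row, row after row: the shift along the world's x, y, z in m, then the turn, a rotation vector about the world's x, y, z in rad, then the finger opening in m, from 0 to 0.0854. A call has 1 to 5 rows; each row is the pose to reach, as a shift and turn from the pose commanded when the call began; what a row does not reach only later rows make up. A row lasts 1/10 s, in which the tool goes at most 50 mm and 8.59 degrees, less where a joint would pass 70% of its speed; a pose out of reach is approached as far as the arm can. A call with a gripper value outside its range is refused whole. The fingers move at their own pace and stop on an object; "force" is the grip in N (left out, the last holds). Time passes only in rows, so rows that repeat a pose let the fingers close. It gives the time, the measured TCP pose, the force, the opening and the grip force at its end, in the units of the state.
- get_obs(): the state, without advancing time (a new reading comes with each control period).
- capture(name): name is "side" or "top"; returns a dict with "frame" (480x640x3 uint8, blue, green, red), "depth" (480x640 float32, m along the optical axis (not along the pixel's ray), 0 where there is no reading), "K" (3x3 intrinsics, pixels), "position" and "orientation" of the camera in the world. Camera axes: x right, y up, looking along -z (the intrinsics and any distortion apply to the point x, -y, -z); pixel columns grow to the right and rows downward; lengths in m; the calibration is good to about 2 mm. A picture is of the moment at which its call begins.
- close_job(): hands the job in; it is judged then, once.
Trained networks look in a picture, given as the dict that the camera call returned (one of the last four; its "shot" number tells which), for a name from the list of things; names that differ only in an ending like _2 or _b are one class to them, and where a whole thing is asked for, a point or a joint stands for the part that bears it (a point fixed in the world has none). Each returns a list of dicts, best first, with "confidence" (0 to 1); they miss things now and then, are a little off and sometimes report something else, mostly with a low value. They report only what shows in the picture. A call takes as long as a camera call.
- cut_out(name, picture): "mask" (480x640 bool, what is visible of it) and "extent" ([left, top, right, bottom] in pixels, round what is visible of it).
- pinpoint(name, picture): "centre" ([row, column] in pixels: a listed point, or the origin of a listed thing).
The state is a dict: "time": time; "q": joint angles; "dq": joint speeds; "tau": joint torques, N m; "position": TCP position; "eef_rot": TCP orientation; "ft_force": force on the tool from outside, world axes, zero at the start; "torque": the same for the moment, N m; "finger_gap": finger opening in m; "grasp_force": force on a finger pad.
Only numpy, scipy, OpenCV 4.12 (cv2) and the standard library are available. Lean on these libraries where they do the work, as an engineer would, in place of code of your own. Each camera call takes 0.05 s, during which the arm holds its last target. There are 200 camera calls.

TASK

The toaster is running two frozen slices on the wrong programme. With the fingertips closed, press the red stop key so that the bread comes up and the orange-wave key springs out, then push the front lever right down until it stays down, and then press the blue snowflake key until it stays in. Only press: pick nothing up, let the bread ride on its own, leave the things standing round the toaster where they are, and move clear at the end.

Things in the scene. Friction and masses are not known exactly. Their poses are not given: they have to be found in the camera images.
- toaster: Two-slot toaster fixed to the worktop, 250 long (its x) x 170 wide (y) x 180 high: black end caps, cream middle. Origin under its centre at worktop height; its -x end, with the lever and a dial, faces the robot; z up. The three keys stand in a row across the flat black front part of its top (92 mm before the centre, 48 mm apart); the order of the keys differs from one start to the next.
- lever_top (a point): Centre of the flat top of the lever knob (black with a bright steel plate on top, 34 along the toaster's x, 42 along y, 13 thick) that stands out of the toaster's front end; it lies 32 mm in front of the end face (157 mm before the toaster's centre) and rides up and down with the lever: 168 mm above the worktop when up, 134 mm when latched down.
- carriage (a joint): Slide of lever and bread racks in m, positive down: 0 fully up, 0.034 latched down, 0.037 bottom stop. A spring pushes it up (about 2 N at the top, 5 N at the bottom); pushed past about 0.0355 it catches and stays at 0.034 when let go. At the start it is latched down. The stop key frees it.
- stop_key_top (a point): Centre of the top of the stop key: square red cap, 29 x 29, with a white diagonal cross; its top stands 12 mm above the toaster's top (192 mm above the worktop). Rides with the key; z up.
- stop_key (a joint): Travel of the stop key in m, positive down: 0 out, 0.009 bottom stop. Spring, 2 N to 5 N; always comes back when let go. Frees the lever once it is more than about 5 mm in.
- reheat_key_top (a point): Centre of the top of the reheat key: square white cap, 29 x 29, with three orange wavy lines; 192 mm above the worktop when out, 185 mm when in. At the start it is in.
- reheat_key (a joint): Travel of the reheat key in m, positive down: 0 out, 0.007 caught in, 0.009 bottom stop. Springs out by itself when the lever comes up.
- frozen_key_top (a point): Centre of the top of the frozen-bread key: square white cap, 29 x 29, with a blue snowflake; 192 mm above the worktop when out, 185 mm when in. At the start it is out.
- frozen_key (a joint): Travel of the frozen-bread key in m, positive down: 0 out, 0.007 caught in, 0.009 bottom stop. Spring, 2 N to 4 N. Pressed past about 0.008 it stays in at 0.007 when let go, but only while the lever is latched down; with the lever up it springs out again.
- slice_left: Loose slice of bread, 112 wide x 15 thick x 105 high, standing in the left slot on the rack; origin at the centre of its lower edge, 69 mm above the worktop with the lever down, 103 mm with it up (then it looks out about 28 mm over the toaster's top).
- slice_right: The same in the right slot.
- jam_jar: Jam jar with a red lid, 64 across x 90 high, left of the toaster; origin under its centre. Leave it.
- mug: Pink and blue mug, 86 across and 117 over the handle, 88 high, right of the toaster; origin under its centre. Leave it.
- tea_box: Tea carton, 65 x 68 x 150 high, left behind; origin under its centre. Leave it.
- spreader: Butter spreader with a red handle, 218 long, on the chopping board at the left. Leave it.
- lemon: Lemon, about 71 x 53 x 51, on the chopping board. Leave it.
- pepper_mill: Brown wooden pepper mill, 58 across x 170 high, at the right. Leave it.
- shaker: Small glass shaker, 44 across x 90 high, at the right. Leave it.

How it is judged:
On the way, in this order (a step that is already met when the one before it is completed fails the run):
1. the red stop key is pressed in (value of joint stop_key above 0.004 m).
2. the lever and bread have come up and the orange-wave key has sprung out (value of joint carriage below 0.004 m and value of joint reheat_key below 0.002 m), for 0.1 s.
3. the lever is down and the snowflake key still out (value of joint carriage above 0.032 m and value of joint frozen_key below 0.003 m), for 0.2 s.
4. the snowflake key is in (value of joint frozen_key above 0.0055 m), for 0.2 s.
At the end, for the whole second after the job is handed in: The lever is latched down (at least 32 of 37 mm) with both slices down in their slots, the snowflake key is caught in (at least 5.5 of 9 mm), the orange-wave key and the stop key are out (within 2 mm) (value of joint carriage above 0.032 m and value of joint frozen_key above 0.0055 m and value of joint each of reheat_key, stop_key below 0.002 m and z of each of slice_left, slice_right in the frame of toaster below 0.08 m); the robot touches nothing.
It fails at once if a slice of bread is lifted off its rack (z of any of slice_left, slice_right in the frame of toaster above 0.125 m).
It fails at once if the fingers push or grip a slice of bread (more than 4 N) (contact force between the fingers and slice_left above 4 N or contact force between the fingers and slice_right above 4 N).
It fails at once if one of the loose things round the toaster (jam jar, mug, tea carton, spreader, lemon, mill, shaker) is moved by more than 30 mm (distance of any of jam_jar, mug, tea_box, spreader, lemon, pepper_mill, shaker from where it was at the start of the episode above 0.03 m).
It also fails if it takes over 48 s, if anything falls off the work surface, if the arm or the gripper's body presses on something with over 40 N, if the wrist force passes 120 N, or if a joint passes its speed limit or range.

## Working session

There is one attempt and no reset: what is moved stays moved. The work goes in short steps, Python scripts to look and compute and a tool call to move; the robot and the scene stay as the last step left them, time stands still between calls to the robot, and variables do not carry over. Pictures are saved under pics/ and viewed, at most 10 in all, crops included, and the job is handed in when it is done.

Besides the shell and the picture viewer there is one more tool, called as name(argument=value, ...), one argument or row to a line, values as JSON. drive_tool: Moves the arm, as the interface text tells. Its arguments: {"type":"object","properties":{"targets":{"type":"array","items":{"type":"number"}},"force":{"type":"number"}},"required":["targets"]}

```bash
mkdir -p pics
cat > h.py <<'E'
from station import *
import numpy as np, cv2
def ray(p,rc):
    K=p["K"];r,c=rc
    d=np.array([(c-K[0,2])/K[0,0],-(r-K[1,2])/K[1,1],-1.])
    return np.array(p["position"]),np.array(p["orientation"])@d
def world(p,rc):
    o,d=ray(p,rc); z=p["depth"][int(round(rc[0])),int(round(rc[1]))]
    return o+d*z
def atz(p,rc,z):
    o,d=ray(p,rc); return o+d*(z-o[2])/d[2]
E
python3 - <<'E'
from h import *
np.set_printoptions(precision=4,suppress=True)
Z=dict(stop_key_top=.192,reheat_key_top=.185,frozen_key_top=.192,lever_top=.134,toaster=0)
P={}
for n in("side","top"):
    p=capture(n);P[n]=p;cv2.imwrite(f"pics/{n}0.png",p["frame"])
    print(n,p["position"],p["orientation"])
    for k,z in Z.items():
        for d in pinpoint(k,p)[:2]:
            print(k,d["confidence"],d["centre"],world(p,d["centre"]),atz(p,d["centre"],z))
s=get_obs();print(s["time"],s["position"],s["eef_rot"],s["finger_gap"],s["ft_force"])
E
```

```text
side [0.2216 1.537  0.8814] [[-0.9785  0.0762 -0.1916]
 [-0.2056 -0.4289  0.8797]
 [-0.0152  0.9002  0.4353]]
stop_key_top 0.36 [198.4, 341.2] [ 0.5357 -0.1221  0.1954] [ 0.5373 -0.1304  0.192 ]
frozen_key_top 0.49 [205.2, 338.8] [ 0.533  -0.0708  0.1953] [ 0.5346 -0.0786  0.192 ]
lever_top 0.39 [223.1, 359.7] [ 0.4737 -0.078   0.141 ] [ 0.4761 -0.0932  0.134 ]
toaster 0.8 [262.4, 310.3] [0.6014 0.0094 0.0469] [ 0.6228 -0.0765  0.    ]
top [-0.0351 -0.0873  1.5112] [[ 0.1787  0.8995 -0.3987]
 [-0.9839  0.1646 -0.0696]
 [ 0.003   0.4047  0.9144]]
stop_key_top 0.65 [236.2, 372.6] [ 0.557 -0.123  0.186] [ 0.5543 -0.1228  0.192 ]
stop_key_top 0.2 [220.7, 156.0] [0.547  0.5254 0.0577] [0.4932 0.4688 0.192 ]
reheat_key_top 0.57 [239.5, 337.9] [ 0.5306 -0.0315  0.1853] [ 0.5308 -0.0315  0.185 ]
reheat_key_top 0.36 [246.8, 171.5] [0.4852 0.4671 0.0236] [0.4287 0.407  0.185 ]
frozen_key_top 0.57 [240.1, 355.9] [ 0.5348 -0.08    0.1919] [ 0.5348 -0.08    0.192 ]
lever_top 0.58 [271.6, 354.9] [ 0.4658 -0.0914  0.1352] [ 0.4662 -0.0914  0.134 ]
lever_top 0.38 [238.6, 356.5] [ 0.5404 -0.0809  0.1898] [ 0.5647 -0.0806  0.134 ]
toaster 0.58 [239.3, 351.8] [ 0.5354 -0.0687  0.1913] [ 0.6181 -0.066   0.    ]
0.6 [0.2312 0.499  0.2313] [[-0.9074  0.4203  0.    ]
 [ 0.4203  0.9074 -0.    ]
 [-0.     -0.     -1.    ]] 0.08549724968748831 [ 0.334   0.0115 -0.2357]
```

Run:
```python
import cv2,numpy as np
a=cv2.imread("pics/top0.png")[180:300,280:440];b=cv2.imread("pics/side0.png")[150:270,260:420]
cv2.imwrite("pics/c0.png",np.vstack([cv2.resize(x,(400*1,300),interpolation=cv2.INTER_CUBIC) for x in(a,b)]))
```

```text
(no output)
```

View pics/top0.png

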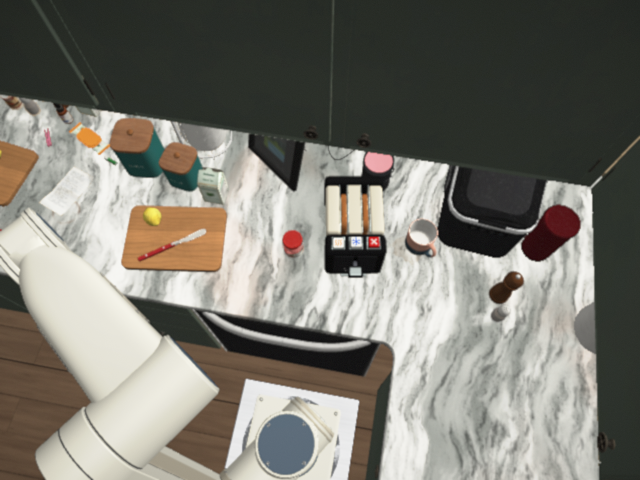

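View pics/c0.png

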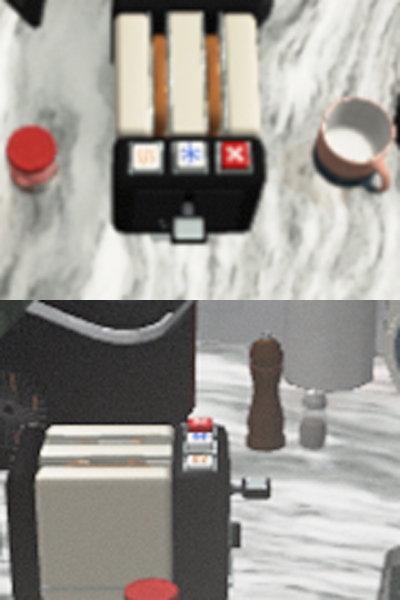

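View pics/side0.png

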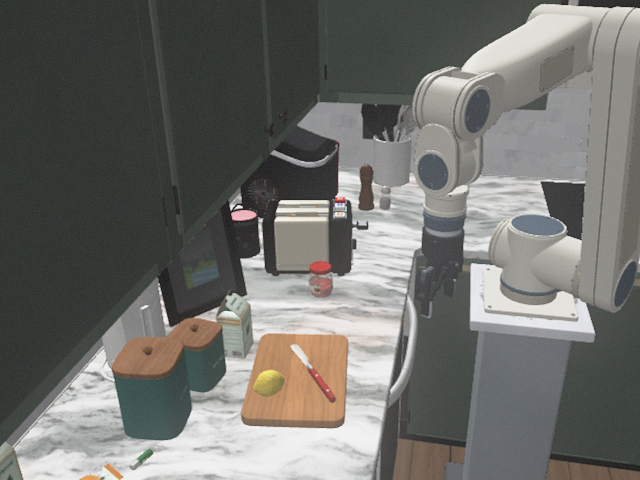

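The toaster shows in the top view at about rows 175–275, columns 325–385. From left to right the keys are orange waves (242,339), snowflake (242,356) and red stop (242,374), and the lever is at (271,355). The network put the stop key about 6 rows too far back, so I'll refine it by colour.

```bash
cat > keys.py <<'E'
from h import *
np.set_printoptions(precision=4,suppress=True)
def blobs(p,win,zs):
    r0,r1,c0,c1=win;f=p["frame"][r0:r1,c0:c1].astype(int)
    b,g,r=f[...,0],f[...,1],f[...,2]
    m=((r>120)).astype(np.uint8)
    n,l,s,c=cv2.connectedComponentsWithStats(m,connectivity=4)
    for i in range(1,n):
        if 20<s[i,4]<400:
            rc=(c[i,1]+r0,c[i,0]+c0);print(np.array(rc),s[i,4],[atz(p,rc,z)[:2] for z in zs],world(p,rc))
E
python3 - <<'E'
from keys import *
p=capture("top");print("top");blobs(p,(235,280,326,386),(.192,.185,.134))
p=capture("side");print("side");blobs(p,(193,230,331,372),(.192,.185,.134))
E
```

```text
top
[241.7606 355.9155] 142 [array([ 0.53  , -0.0808]), array([ 0.533 , -0.0807]), array([ 0.5548, -0.0805])] [ 0.5293 -0.0808  0.1935]
[242.4564 338.047 ] 149 [array([ 0.5193, -0.0336]), array([ 0.5222, -0.0334]), array([ 0.5437, -0.0313])] [ 0.5231 -0.0333  0.183 ]
[241.4806 373.031 ] 129 [array([ 0.5391, -0.1261]), array([ 0.5422, -0.1263]), array([ 0.5644, -0.1278])] [ 0.5399 -0.1262  0.1901]
[274.8854 360.4792] 384 [array([ 0.4387, -0.1071]), array([ 0.4412, -0.1072]), array([ 0.4596, -0.1079])] [ 0.4597 -0.108   0.1336]
[271.4186 355.    ] 86 [array([ 0.4457, -0.0914]), array([ 0.4482, -0.0914]), array([ 0.4668, -0.0916])] [ 0.4662 -0.0916  0.1356]
side
```

drive_tool(
  targets=[0.02,-0.04,0.01,0,0,0.1,0,0.04,-0.08,0.02,0,0,0.2,0,0.06,-0.12,0.03,0,0,0.3,0,0.08,-0.16,0.03,0,0,0.4,0,0.1,-0.2,0.03,0,0,0.5,0],
  force=30,
)

```text
time: 1.2
position: [0.3317, 0.2976, 0.2617]
eef_rot: [[-0.997, -0.071, 0.001], [-0.071, 0.997, 0.001], [-0.001, 0.001, -1.0]]
ft_force: [0.7, 1.1, 0.5]
finger_gap: 0.0121
grasp_force: 0.0
```

drive_tool(
  targets=[0.02,-0.042,0,0,0,0.05,0,0.04,-0.084,0,0,0,0.1,0,0.06,-0.126,0,0,0,0.1,0,0.08,-0.168,0,0,0,0.1,0,0.1,-0.21,0,0,0,0.1,0],
)

```text
time: 1.7
position: [0.4316, 0.0872, 0.2616]
eef_rot: [[-0.986, -0.165, 0.001], [-0.165, 0.986, 0.0], [-0.001, -0.0, -1.0]]
ft_force: [1.2, 0.5, 0.1]
finger_gap: 0.0003
grasp_force: 0.0
```

drive_tool(
  targets=[0.022,-0.043,0,0,0,0,0,0.044,-0.086,0,0,0,0,0,0.066,-0.13,0,0,0,0,0,0.088,-0.172,-0.01,0,0,0,0,0.107,-0.213,-0.03,0,0,0,0],
)

```text
time: 2.2
position: [0.5396, -0.1264, 0.2321]
eef_rot: [[-0.986, -0.165, 0.003], [-0.165, 0.986, -0.001], [-0.003, -0.002, -1.0]]
ft_force: [1.0, 0.9, 0.2]
finger_gap: -0.0001
grasp_force: 0.0
```

drive_tool(
  targets=[0,0,-0.005,0,0,0,0,0,0,-0.01,0,0,0,0],
)

```text
time: 2.4
position: [0.538, -0.1249, 0.2201]
eef_rot: [[-0.987, -0.163, -0.002], [-0.163, 0.987, 0.001], [0.002, 0.001, -1.0]]
ft_force: [-0.3, 0.7, -0.3]
finger_gap: 0.0003
grasp_force: 0.0
```

Run:
```python
from h import *
a=capture("top")["frame"][180:300,280:440];b=capture("side")["frame"][150:270,260:420]
cv2.imwrite("pics/c1.png",np.vstack([cv2.resize(x,(400,300),interpolation=cv2.INTER_CUBIC) for x in(a,b)]))
s=get_obs();print(s["time"],s["position"],s["ft_force"],s["finger_gap"])
```

```text
2.5 [ 0.53766504 -0.12328272  0.22090799] [-0.22878301 -0.1962808   0.24254746] -0.0002571397925696042
```

View pics/c1.png

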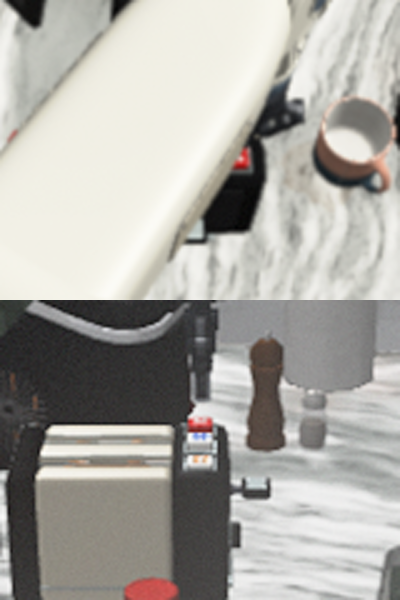

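In the side crop the closed fingertips are right above the red key, at about crop column 202. Pressing now.

drive_tool(
  targets=[0,-0.001,-0.015,0,0,0,0,0,-0.001,-0.026,0,0,0,0,0,-0.001,-0.032,0,0,0,0,0,-0.001,-0.036,0,0,0,0,0,-0.001,-0.037,0,0,0,0],
)

```text
time: 3.0
position: [0.5381, -0.1243, 0.1845]
eef_rot: [[-0.986, -0.166, 0.0], [-0.166, 0.986, 0.001], [-0.0, 0.0, -1.0]]
ft_force: [-1.4, 3.7, 4.6]
finger_gap: -0.0005
grasp_force: 2.1
```

drive_tool(
  targets=[0,0,0,0,0,0,0,0,0,0.03,0,0,0,0,0,0,0.05,0,0,0,0,-0.035,0.016,0.05,0,0,0,0,-0.075,0.032,0.05,0,0,0,0],
)

```text
time: 3.5
position: [0.4634, -0.0934, 0.2343]
eef_rot: [[-0.986, -0.165, 0.001], [-0.165, 0.986, -0.001], [-0.001, -0.001, -1.0]]
ft_force: [-0.0, -0.5, 1.1]
finger_gap: 0.0001
grasp_force: 0.0
```

drive_tool(
  targets=[0,0,-0.01,0,0,0,0,0,0,-0.02,0,0,0,0],
)

```text
time: 3.7
position: [0.4632, -0.0931, 0.2148]
eef_rot: [[-0.986, -0.165, 0.002], [-0.165, 0.986, -0.001], [-0.002, -0.002, -1.0]]
ft_force: [0.2, 0.3, -0.1]
finger_gap: -0.0001
grasp_force: 0.0
```

Run:
```python
from h import *
np.set_printoptions(precision=4,suppress=True)
p=capture("side");b=p["frame"][150:250,270:400]
cv2.imwrite("pics/c2.png",cv2.resize(b,(780,600),interpolation=cv2.INTER_CUBIC))
for d in pinpoint("lever_top",p)[:2]: print(d, atz(p,d["centre"],.168),world(p,d["centre"]))
s=get_obs();print(s["time"],s["position"],s["ft_force"],s["finger_gap"])
```

```text
{'centre': [211.0, 359.5], 'confidence': 0.43} [ 0.4784 -0.1025  0.168 ] [ 0.4769 -0.0929  0.1722]
3.8 [ 0.4633 -0.0932  0.2131] [-0.3765 -0.8196 -0.6798] 0.00016703895985714862
```

View pics/c2.png

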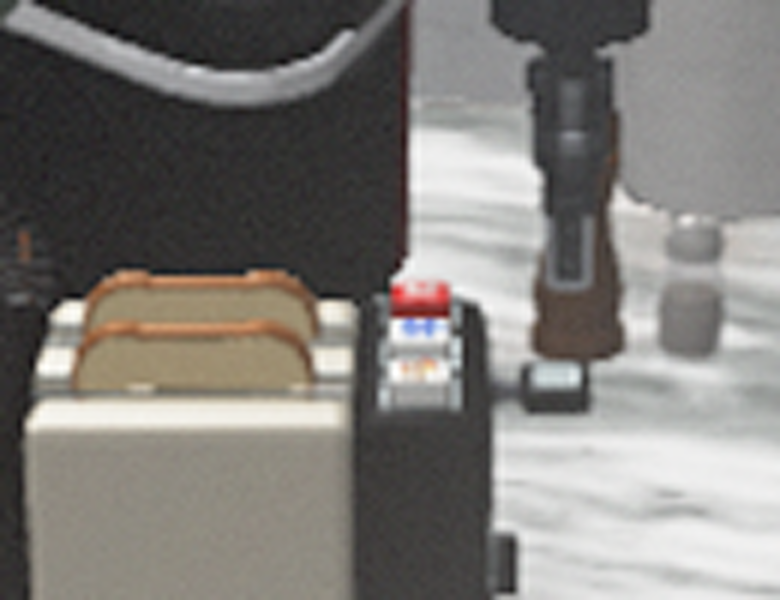

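The side crop shows the bread up, the lever up at crop (555,385) and the orange key out. The fingers are at crop column 570, a touch in front of the knob's centre. Pushing down.

drive_tool(
  targets=[0.004,0.001,-0.02,0,0,0,0,0.004,0.001,-0.038,0,0,0,0,0.004,0.001,-0.05,0,0,0,0,0.004,0.001,-0.064,0,0,0,0,0.004,0.001,-0.078,0,0,0,0],
)

```text
time: 4.3
position: [0.4679, -0.0924, 0.1358]
eef_rot: [[-0.986, -0.165, -0.0], [-0.165, 0.986, -0.0], [0.0, 0.0, -1.0]]
ft_force: [-2.0, 0.7, 7.1]
finger_gap: 0.0001
grasp_force: 3.3
```

drive_tool(
  targets=[0,0,-0.003,0,0,0,0,0,0,-0.005,0,0,0,0,0,0,-0.006,0,0,0,0],
)

```text
time: 4.6
position: [0.4679, -0.0924, 0.1309]
eef_rot: [[-0.986, -0.165, 0.0], [-0.165, 0.986, -0.001], [-0.0, -0.001, -1.0]]
ft_force: [-4.6, 1.1, 13.4]
finger_gap: 0.0
grasp_force: 7.0
```

drive_tool(
  targets=[0,0,0.01,0,0,0,0,0,0,0.04,0,0,0,0,0,0,0.08,0,0,0,0,0.03,0.006,0.09,0,0,0,0,0.062,0.011,0.09,0,0,0,0],
)

```text
time: 5.1
position: [0.5308, -0.0813, 0.2239]
eef_rot: [[-0.986, -0.165, 0.005], [-0.165, 0.986, -0.002], [-0.005, -0.002, -1.0]]
ft_force: [0.6, -0.5, -0.2]
finger_gap: -0.0002
grasp_force: 0.0
```

drive_tool(
  targets=[0,0,-0.002,0,0,0,0,0,0,-0.005,0,0,0,0],
)

```text
time: 5.3
position: [0.5295, -0.0809, 0.2152]
eef_rot: [[-0.986, -0.166, -0.001], [-0.166, 0.986, 0.0], [0.001, 0.0, -1.0]]
ft_force: [0.7, 0.9, -0.2]
finger_gap: 0.0003
grasp_force: 0.0
```

Run:
```python
from h import *
p=capture("side");b=p["frame"][150:250,270:400]
cv2.imwrite("pics/c3.png",cv2.resize(b,(780,600),interpolation=cv2.INTER_CUBIC))
s=get_obs();print(s["time"],s["position"],s["ft_force"])
```

```text
5.35 [ 0.52869638 -0.08083824  0.21460303] [ 1.27295216  0.32067093 -0.50954042]
```

View pics/c3.png

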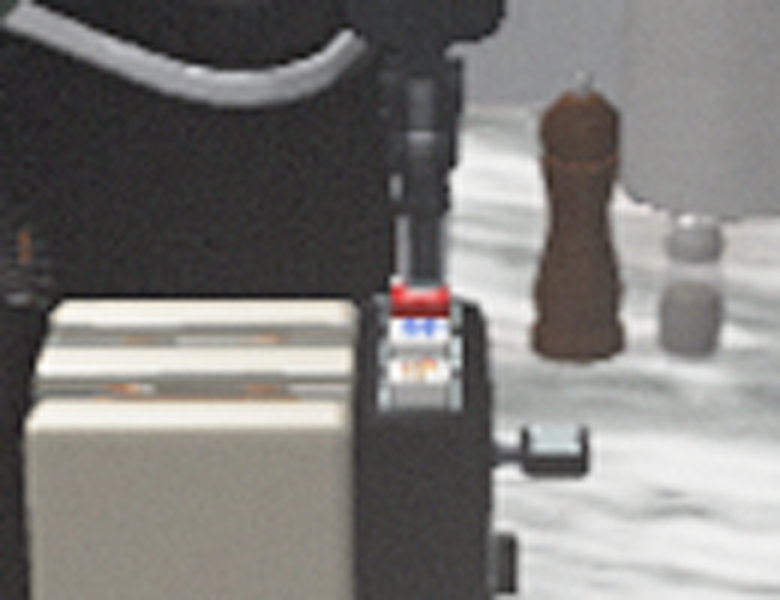

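The lever is latched down at crop (555,450), the bread is down and all three keys are out. The fingers are above the key row at column 420, so I'll press the snowflake key to its bottom stop, z about 0.183.

drive_tool(
  targets=[0,0,-0.012,0,0,0,0,0,0,-0.022,0,0,0,0,0,0,-0.028,0,0,0,0,0,0,-0.031,0,0,0,0,0,0,-0.032,0,0,0,0],
)

```text
time: 5.85
position: [0.5285, -0.081, 0.1831]
eef_rot: [[-0.986, -0.165, -0.001], [-0.165, 0.986, -0.0], [0.001, 0.0, -1.0]]
ft_force: [-4.2, 0.2, 5.3]
finger_gap: 0.0002
grasp_force: 2.6
```

drive_tool(
  targets=[0,0,-0.0005,0,0,0,0,0,0,-0.001,0,0,0,0],
)

```text
time: 6.05
position: [0.5287, -0.081, 0.183]
eef_rot: [[-0.986, -0.165, -0.0], [-0.165, 0.986, -0.0], [0.0, -0.0, -1.0]]
ft_force: [-6.3, -0.6, 10.4]
finger_gap: -0.0002
grasp_force: 5.6
```

drive_tool(
  targets=[0,0,0.01,0,0,0,0,0,0,0.04,0,0,0,0,0,0,0.08,0,0,0,0,-0.03,0.02,0.1,0,0,0,0,-0.06,0.05,0.1,0,0,0,0],
)

```text
time: 6.55
position: [0.4702, -0.0315, 0.2851]
eef_rot: [[-0.986, -0.164, 0.005], [-0.164, 0.987, -0.001], [-0.004, -0.002, -1.0]]
ft_force: [-0.2, 1.4, -0.9]
finger_gap: 0.0
grasp_force: 0.0
```

drive_tool(
  targets=[-0.02,0.04,0,0,0,0,0,-0.04,0.08,0,0,0,0,0,-0.06,0.12,0,0,0,0,0,-0.07,0.16,0,0,0,0,0,-0.07,0.16,0,0,0,0,0],
)

```text
time: 7.05
position: [0.3977, 0.1327, 0.2834]
eef_rot: [[-0.985, -0.17, 0.002], [-0.17, 0.985, 0.001], [-0.002, 0.001, -1.0]]
ft_force: [-0.4, -0.6, -0.5]
finger_gap: -0.0
grasp_force: 0.0
```

Run:
```python
from h import *
p=capture("side");b=p["frame"][150:250,270:400]
t=capture("top")
cv2.imwrite("pics/c4.png",np.hstack([cv2.resize(b,(390,300),interpolation=cv2.INTER_CUBIC),cv2.resize(t["frame"],(400,300))]))
s=get_obs();print(s["time"],s["position"],s["ft_force"])
for k in("frozen_key_top","reheat_key_top","stop_key_top"):
  for p_ in(p,t):
    for d in pinpoint(k,p_)[:1]:print(k,d["confidence"],d["centre"],world(p_,d["centre"]))
```

```text
7.15 [0.39904306 0.1299472  0.28291239] [ 0.02931839 -0.34051436 -0.59936363]
frozen_key_top 0.49 [206.3, 339.0] [ 0.53439566 -0.08070987  0.18774284]
frozen_key_top 0.39 [239.0, 357.6] [ 0.54005603 -0.08400482  0.18914918]
reheat_key_top 0.4 [211.0, 341.4] [ 0.51733043 -0.02703919  0.19711444]
reheat_key_top 0.56 [241.8, 337.1] [ 0.51830664 -0.03104953  0.19772971]
stop_key_top 0.41 [198.7, 340.0] [ 0.53756346 -0.11313833  0.19794183]
stop_key_top 0.46 [237.8, 372.1] [ 0.55049122 -0.12219624  0.18950425]
```

View pics/c4.png

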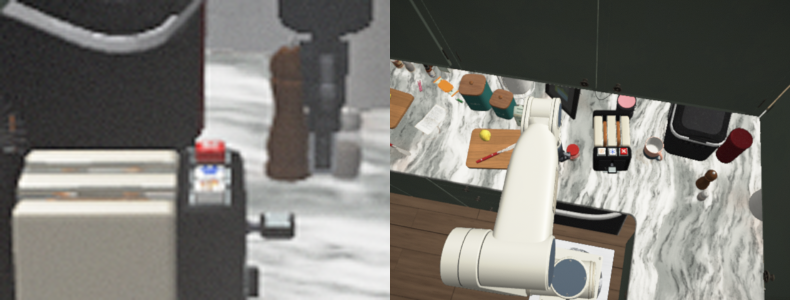

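The lever and bread are down. The snowflake key now reads about 7 mm lower (0.188 m, was 0.195 m in the side view), the other two keys are out, and the arm is clear.

```bash
python3 -c "
from station import *
print(close_job())"
```

```text
the job is handed in; nothing more can be done
None
```

I pressed stop, latched the lever down, pressed the snowflake key in and moved the arm clear; the job was handed in at about 7 s of the 48 s, and the final camera check looked right, but no verdict was returned.

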